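# Find and cure a rocking pan stand with a straightedge

## Task

Lay the straightedge centrally across the pan stand from rail to rail and feel it rock: press its eye end down onto the rail with a steady push of about 10 N, then its plain end onto the other rail. Then press the straightedge over the cross-bar until the bar is home, flush with the rails, and test the eye end and then the plain end again in the same way to show that it no longer rocks. Press only through the straightedge, never on the stand itself, keep every push under about 25 N, disturb nothing else and leave the straightedge lying steady across both rails.

Things in the scene. Friction and masses are not known exactly. Their poses are not given: they have to be found in the camera images.
- straightedge: Aluminium bar, 210 long x 22 wide x 30 tall, about 0.25 kg, loose on the worktop. Origin: centre of its underside; x along its length toward the end with the wire hanging eye (the eye is 25 across, sticks out 20 beyond the +x end), z up.
- stand: Foot of a low dark steel pan stand, 170 x 150 mm, fixed. Origin: its centre, on the worktop; x from rail to rail (the straightedge is laid along x, either way round), z up. Two flat rails parallel to y, 25 wide (60 to 85 from the middle in x), 150 long; their level tops are screwed to an unmeasured 28 to 36 above the worktop. Press an end of the straightedge over a rail: farther out it tips.
- stand_middle (a point): Point in the stand's middle, 28 above the worktop. The cross-bar between the rails (along y, 14 wide, rounded top, 116 long) has been set at an unmeasured place within 30 of here in x and cannot slide; its top is an unmeasured 3 to 5 above the rails, so a straightedge rocks on it by 1.5 to 5 degrees. About 15 N on it pushes it down; it stays where left. A straightedge pressed over it stops on the rails.
- salt_shaker: Salt shaker, 44 across, 90 tall, bystander. Origin: centre of its underside.
- egg_timer: Round egg timer, 56 across, 56 tall, bystander. Origin: centre of its underside.
- bowl: Blue bowl, 169 across, 51 tall, bystander. Origin: centre of its underside.

How it is judged:
On the way, in this order (a step that is already met when the one before it is completed fails the run):
1. the eye end is pressed down onto its rail (steadily, 6 to 14 N) while the straightedge leans on the proud cross-bar (contact force between the fingers and straightedge between 6 and 14 N and x of the grasp point in the frame of straightedge above 0.05 m and contact force between straightedge and stand above 5 N and angle between straightedge's own z axis and vertical above 0.02 rad), for 0.2 s.
2. the plain end is pressed down onto its rail (steadily, 6 to 14 N), the straightedge having rocked over the cross-bar (contact force between the fingers and straightedge between 6 and 14 N and x of the grasp point in the frame of straightedge below -0.05 m and contact force between straightedge and stand above 5 N and angle between straightedge's own z axis and vertical above 0.02 rad), for 0.2 s.
3. the straightedge is pressed within 50 mm of its middle hard enough to move the cross-bar (over 13 N) and is level within 0.8 degrees (contact force between the fingers and straightedge above 13 N and angle between straightedge's own z axis and vertical below 0.014 rad and x of the grasp point in the frame of straightedge between -0.05 and 0.05 m), for 0.1 s.
4. the eye end is pressed again (steadily, 6 to 14 N) and the straightedge stays level within 0.8 degrees (contact force between the fingers and straightedge between 6 and 14 N and x of the grasp point in the frame of straightedge above 0.05 m and contact force between straightedge and stand above 5 N and angle between straightedge's own z axis and vertical below 0.014 rad), for 0.2 s.
5. the plain end is pressed again (steadily, 6 to 14 N) and the straightedge stays level within 0.8 degrees (contact force between the fingers and straightedge between 6 and 14 N and x of the grasp point in the frame of straightedge below -0.05 m and contact force between straightedge and stand above 5 N and angle between straightedge's own z axis and vertical below 0.014 rad), for 0.2 s.
At the end, for the whole second after the job is handed in: The straightedge lies released and still across both rails, upright and level within 0.8 degrees, on top of the stand (underside 26.5 to 37.5 mm above the worktop), in line with the stand's x axis within 14 degrees, its middle within 15 mm (along x) and 40 mm (along y) of the stand's middle (angle between straightedge's own z axis and vertical below 0.014 rad and z of straightedge in the frame of stand between 0.0265 and 0.0375 m and angle between the x axis of straightedge and the x axis of stand, either way round below 0.25 rad and x of straightedge in the frame of stand between -0.015 and 0.015 m and y of straightedge in the frame of stand between -0.04 and 0.04 m and linear speed of straightedge below 0.01 m/s); the robot touches nothing.
It fails at once if the straightedge is pressed on the stand with more than 35 N (contact force between straightedge and stand above 35 N).
It fails at once if the gripper or arm presses on the stand itself (over 2 N) (contact force between any of the fingers, the arm and stand above 2 N).
It fails at once if a bystander is moved by more than 20 mm (distance of any of salt_shaker, egg_timer, bowl from where it was at the start of the episode above 0.02 m).
It also fails if it takes over 72 s, if anything falls off the work surface, if the arm or the gripper's body presses on something with over 40 N, if the wrist force passes 120 N, or if a joint passes its speed limit or range.

## Robot

A 6-joint arm with a two-finger parallel gripper is mounted at the origin on a cart in front of the work surface, level with it; the furniture and walls round the work are solid. World frame = base frame: x ahead of the robot, y to its left, z up, the work surface at z = 0. Lengths are in m, angles in rad, forces in N, time in s.
With the tool pointing down it reaches from about 0.425 to 0.95 m from the base axis. Payload 3.5 kg.
Tool frame: the origin (TCP) lies midway between the tips of the shut fingers; the grasp point (between the pads) lies 19 mm behind it (ctrl.pinch_z is the distance from the TCP to the grasp point, in m); z points along the fingers, y is the line along which they close (so a half turn about z gives the same grasp; the last joint's range is limited). The gripper opens to 85 mm and grips with 20 to 120 N. Pads are 22 mm wide; open, the fingers measure 114 mm over their backs; the gripper's body (76 mm by 85 mm) begins 54 mm behind the grasp point. The pads swing forward as they close: fully open they stand 13 mm farther back than shut.
Start: joints at [1.197, 0.286, 1.577, -0, 1.279, -0.15], TCP at [0.15, 0.658, 0.231] pointing down, gripper open.
Joint ranges: [-2.77, 2.77], [-0.9, 2.22], [0.21, 2.48], [-1.53, 4.67], [0.24, 2.81], [-2.84, 2.84]. Speed limits (rad/s): [2.79, 2.79, 3.14, 3.14, 3.14, 3.14].

## Interface

Orientations are given as a unit quaternion [x, y, z, w].
In Python, from plant import get_state, viewer, sign_off, ctrl gives the robot as it stands. The module is installed in compiled form; this text tells all that it offers.
- The arm moves only by the shell command python3 -m handwheel 'ROWS' [FORCE]. ROWS is JSON, a list that holds one entry, the list of rows, each a list of 5 numbers: the finger opening in m, from 0 to 0.0854, then the shift along the tool's x, y, z in m, then the turn about the tool's z in degrees. In form: [[[claw, x, y, z, spin], ...]]. A call has 1 to 12 rows; each row shifts and turns the commanded pose from where the row before left it, along the tool's axes as they then stand; what a row does not reach is not made up. A row lasts 1/12 s, in which the tool goes at most 41.7 mm and 7.16 degrees, less where a joint would pass 70% of its speed; a pose out of reach is approached as far as the arm can. A call is refused whole if a number of a shift passes 0.0417 or a number of a turn 7.16, either way. A call with a gripper value outside its range is refused whole. The fingers move at their own pace and stop on an object; FORCE is the grip in N (left out, the last holds). Time passes only in rows, so rows that do not move let the fingers close. It gives the time, the measured TCP pose, the force, the opening and the grip force at its end, in the units of the state.
- get_state(): the state, without advancing time (a new reading comes with each control period).
- viewer.read_camera(name): name is "scene" or "top"; returns the picture (420x560x3 uint8, blue, green, red); there is no depth.
- viewer.camera_params(name): a dict with "fov_y" (degrees; the focal length in pixels is half the picture's height over the tangent of half this angle, whatever the lens; pixels are square), "cx", "cy" (the principal point, pixels), "k1" (the pictures are not rectified: a ray, as slopes to the right and down, at radius r is drawn at 1 + k1 r^2 times it, then the intrinsics apply), "xyz" and "attitude" of the camera in the world. Camera axes: x right, y up, looking along -z (the intrinsics and any distortion apply to the point x, -y, -z); pixel columns grow to the right and rows downward; lengths in m; the calibration is good to about 2 mm. A picture is of the moment at which its call begins. camera_params takes no time and is no camera call.
- sign_off(): hands the job in; it is judged then, once.
Trained networks look in the newest picture that a camera, given by its name, has taken for a name from the list of things; names that differ only in an ending like _2 or _b are one class to them, and where a whole thing is asked for, a point or a joint stands for the part that bears it (a point fixed in the world has none). Each returns a list of dicts, best first, with "confidence" (0 to 1); they miss things now and then, are a little off and sometimes report something else, mostly with a low value. They report only what shows in the picture. A call takes as long as a camera call.
- viewer.look_for(camera, name): "extent" ([left, top, width, height] as shares, 0 to 1, of the picture: columns of its width, rows of its height, round what is visible of it).
- viewer.outline_of(camera, name): "mask" (420x560 bool, what is visible of it) and "extent" ([left, top, width, height] as shares, 0 to 1, of the picture: columns of its width, rows of its height, round what is visible of it).
- viewer.pinpoint(camera, name): "xy" ([column, row] as shares, 0 to 1, of the picture: columns of its width, rows of its height: a listed point, or the origin of a listed thing).
The state is a dict: "time": time; "qpos": joint angles; "dq": joint speeds; "joint_efforts": joint torques, N m; "eef_pos": TCP position; "tcp_rot": TCP orientation; "contact_force": force on the tool from outside, world axes, zero at the start; "wrist_torque": the same for the moment, N m; "opening": opening from 0.0 (shut) to 1.0 (fully open); "finger_force": force on a finger pad.
Only numpy, scipy, OpenCV 4.12 (cv2) and the standard library are available. Lean on these libraries where they do the work, as an engineer would, in place of code of your own. Each camera call takes 0.05 s, during which the arm holds its last target. There are 200 camera calls.

## Working session

There is one attempt and no reset: what is moved stays moved. The work goes in short steps, Python scripts to look and compute and a shell command to move; the robot and the scene stay as the last step left them, time stands still between calls to the robot, and variables do not carry over. Pictures are saved under pics/ and viewed, at most 10 in all, crops included, and the job is handed in when it is done.

```bash
mkdir -p pics; cat > h.py <<'E'
import numpy as np, cv2
from scipy.spatial.transform import Rotation as R
from plant import get_state, viewer, sign_off, ctrl
def cam(n):
    p=viewer.camera_params(n); f=210/np.tan(np.radians(p["fov_y"])/2); return p,f
def rot(p):
    a=np.array(p["attitude"],float)
    return R.from_quat(a) if a.size==4 else R.from_matrix(a.reshape(3,3))
def unproj(n,uv,z):
    p,f=cam(n); d=np.array([(uv[0]-p["cx"])/f,(uv[1]-p["cy"])/f]); s=d.copy()
    for _ in range(30): s=d/(1+p["k1"]*(s@s))
    r=rot(p).apply([s[0],-s[1],-1]); o=np.array(p["xyz"]); return o+r*(z-o[2])/r[2]
def proj(n,P):
    p,f=cam(n); c=rot(p).inv().apply(np.array(P)-p["xyz"]); s=np.array([c[0],-c[1]])/-c[2]
    s=s*(1+p["k1"]*(s@s)); return s*f+[p["cx"],p["cy"]]
E
python3 - <<'E'
from h import *
np.set_printoptions(precision=4,suppress=True)
print(viewer.camera_params("top"),viewer.camera_params("scene"),ctrl.pinch_z,get_state())
for n in("top","scene"):
    im=viewer.read_camera(n); cv2.imwrite(f"pics/{n}0.png",im)
    for t,z in(("straightedge",0),("stand",0),("stand_middle",.028),("salt_shaker",0),("egg_timer",0),("bowl",0)):
        for r in viewer.pinpoint(n,t)[:1]:
            uv=np.array(r["xy"])*[560,420]; print(n,t,uv,r["confidence"],unproj(n,uv,z))
    for t in("straightedge","stand"):
        for r in viewer.outline_of(n,t)[:1]:
            m=r["mask"].astype(np.uint8); c=max(cv2.findContours(m,0,2)[0],key=cv2.contourArea)
            z=.03; w=np.array([unproj(n,q[0],z)[:2] for q in c],np.float32)
            print(n,t,r["confidence"],cv2.minAreaRect(w),cv2.minAreaRect(c))
E
```

```text
{'fov_y': 52.916049518780405, 'cx': 278.7407218687631, 'cy': 209.5914652213579, 'k1': -0.08155836201712661, 'xyz': array([ 0.3528, -0.0052,  1.4742]), 'attitude': array([ 0.0586, -0.0582, -0.6976,  0.7117])} {'fov_y': 56.144867676499075, 'cx': 284.4003392419626, 'cy': 203.5663578699452, 'k1': -0.08419906041550836, 'xyz': array([-0.0881, -0.9458,  0.6233]), 'attitude': array([ 0.5043, -0.1639, -0.2517,  0.8096])} 0.0187 {'time': 0.0, 'qpos': array([ 1.197 ,  0.2872,  1.5782, -0.    ,  1.2786, -0.15  ]), 'dq': array([ 0.0007,  0.0007, -0.0021,  0.0012, -0.0012,  0.0004]), 'joint_efforts': array([ -0.0007, -40.5989, -29.2625,  -0.0002,   0.0058,   0.    ]), 'eef_pos': array([0.1496, 0.6576, 0.2299]), 'tcp_rot': array([ 0.1117,  0.9937, -0.0011, -0.0003]), 'contact_force': array([-0.2994, -0.2016,  0.0792]), 'wrist_torque': array([-0.0198,  0.0467, -0.0495]), 'finger_force': 0.0, 'opening': 1.0020155335716294}
top straightedge [187.488 256.704] 0.84 [0.4258 0.3135 0.    ]
top stand [318.416 229.992] 0.9 [ 0.529  -0.1429  0.    ]
top stand_middle [317.296 229.404] 0.75 [ 0.5277 -0.1364  0
[... 661 characters left out ...]
d [297.472 241.794] 0.56 [ 0.5331 -0.1385  0.    ]
scene salt_shaker [320.32  303.282] 0.89 [ 0.4106 -0.3948  0.    ]
scene egg_timer [364.504 269.808] 0.57 [ 0.5972 -0.3569  0.    ]
scene bowl [372.4   233.898] 0.74 [ 0.7572 -0.233   0.    ]
scene straightedge 0.78 ((0.42618563771247864, 0.29160967469215393), (0.26472046971321106, 0.0688919723033905), 31.802799224853516) ((202.3811798095703, 192.81187438964844), (11.035855293273926, 46.857887268066406), 57.7243537902832)
scene stand 0.82 ((0.5143452882766724, -0.14936019480228424), (0.17724967002868652, 0.1839091181755066), 83.4153823852539) ((295.7248840332031, 238.49940490722656), (34.85365676879883, 70.12194061279297), 77.31961822509766)
```

View pics/top0.png

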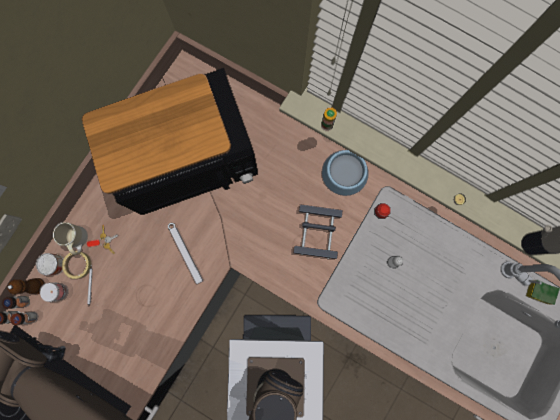

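View pics/scene0.png

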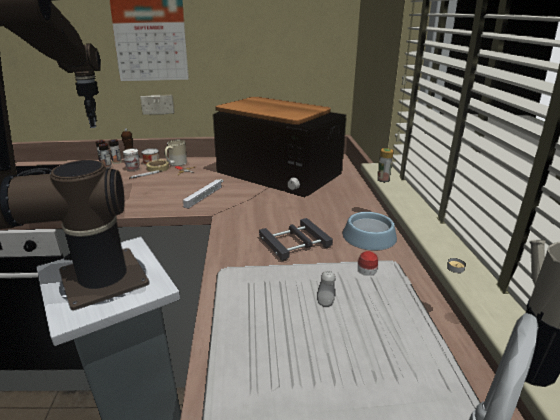

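The top view shows the straightedge from its eye at about (172,226) to its plain end at (200,283). The stand's rails are at about (320,211) and (316,253), with the cross-bar near (318,227). In the scene view the bystanders stand clear of the stand. I'll zoom in on both.

```bash
python3 - <<'E'
from h import *
im=cv2.imread("pics/top0.png")
a=cv2.resize(im[215:293,150:215],None,fx=7.6,fy=7.6,interpolation=2)[:,:395]
a=cv2.resize(im[215:291,158:208],None,fx=7.8,fy=7.8,interpolation=2)
b=cv2.resize(im[198:268,288:346],None,fx=6.8,fy=8.471,interpolation=2)[:593]
b=cv2.resize(im[196:270,292:344],None,fx=7.8,fy=7.8,interpolation=2)
H=min(len(a),len(b)); cv2.imwrite("pics/crop.png",np.hstack([a[:H],b[:H]])); print(a.shape,b.shape)
for lo,x0,x1,y0,y1 in((170,160,206,220,290),):
    g=cv2.cvtColor(im,6); m=np.zeros_like(g); m[y0:y1,x0:x1]=(g[y0:y1,x0:x1]>lo); c=max(cv2.findContours(m,0,1)[0],key=cv2.contourArea)
    for z in (.03,): print(cv2.boundingRect(c),cv2.minAreaRect(np.array([unproj("top",q[0],z)[:2] for q in c],np.float32)))
E
```

```text
(593, 390, 3) (577, 406, 3)
(168, 223, 33, 60) ((0.44052016735076904, 0.3184139132499695), (0.22692568600177765, 0.023110471665859222), 29.922147750854492)
```

View pics/crop.png

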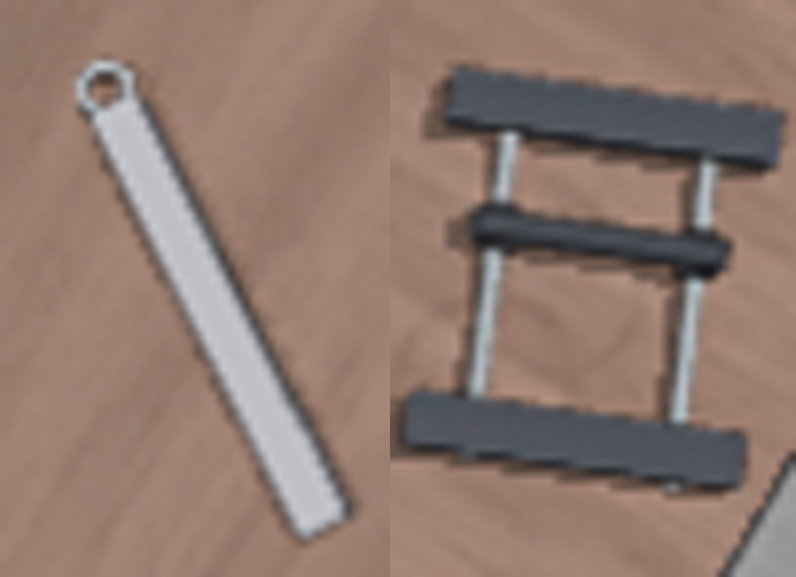

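The crop shows the straightedge's top-face corners at about (95,118), (145,98), (350,510) and (305,540). Both rails are clear, and the cross-bar sits nearer the far rail.

```bash
cat > m.py <<'E'
from h import *
np.set_printoptions(precision=4,suppress=True)
S=[(95,118),(145,98),(350,510),(305,540)]
W=np.array([unproj("top",(158+a/7.8-.4,215+b/7.8-.4),.03)[:2] for a,b in S]); e=(W[0]+W[1])/2; p=(W[2]+W[3])/2
print("edge",W.mean(0),"len",np.linalg.norm(e-p),"yaw",np.degrees(np.arctan2(*(e-p)[::-1])), "axis",(e-p)/np.linalg.norm(e-p))
f=lambda q,z:np.array([unproj("top",(292+(a-390)/7.8-.4,196+b/7.8-.4),z)[:2] for a,b in q])
F=f([(455,68),(783,110),(778,165),(447,122)],.032);N=f([(408,392),(747,432),(742,488),(405,443)],.032)
c=(F.mean(0)+N.mean(0))/2; d=F.mean(0)-N.mean(0)
print("stand",c,"rail dist",np.linalg.norm(d),"yaw",np.degrees(np.arctan2(d[1],d[0])))
r=np.diff(F,axis=0)[0]; r2=np.diff(N,axis=0)[0]; print("rail dirs",np.degrees(np.arctan2(r[1],r[0]))+90,np.degrees(np.arctan2(r2[1],r2[0]))+90,np.linalg.norm(r))
B=f([(475,222),(728,252)],.036).mean(0); print("bar x",(B-c)@d/np.linalg.norm(d))
s=get_state(); M=R.from_quat(s["tcp_rot"]).as_matrix(); print(s["eef_pos"],"\n",M)
E
python3 m.py
```

```text
edge [0.4303 0.312 ] len 0.20691884808428243 yaw 29.323636861596153 axis [0.8719 0.4897]
stand [ 0.5216 -0.1385] rail dist 0.1444436209339875 yaw -6.769056317135842
rail dirs -6.256016333830544 -5.665118183004466 0.14719514320344904
bar x 0.01709690794126344
[0.1498 0.6582 0.2313] 
 [[-0.9751  0.2219  0.    ]
 [ 0.2219  0.9751  0.    ]
 [-0.      0.     -1.    ]]
```

```bash
python3 -m handwheel '[[[0.085,0,0,0,-7],[0.085,0,0,0,-7],[0.085,0,0,0,-7],[0.085,0,0,0,-7],[0.085,0,0,0,-7],[0.085,0,0,0,-7]]]'; python3 -m handwheel '[[[0.085,-0.006,-0.0365,0,0],[0.085,-0.006,-0.0365,0,0],[0.085,-0.006,-0.0365,0,0],[0.085,-0.006,-0.0365,0,0],[0.085,-0.006,-0.0365,0,0],[0.085,-0.006,-0.0365,0,0],[0.085,-0.006,-0.0365,0.01,0],[0.085,-0.006,-0.0365,0.01,0],[0.085,-0.006,-0.0365,0.01,0],[0.085,-0.006,-0.0365,0.01,0],[0.085,-0.006,-0.0365,0.01,0],[0.085,-0.006,-0.0365,0.01,0]]]'; python3 -m handwheel '[[[0.085,0,0,0.02,0],[0.085,0,0,0.02,0],[0.085,0,0,0.02,0],[0.085,0,0,0,0]]]'
python3 - <<'E'
from h import *
s=get_state(); M=R.from_quat(s["tcp_rot"]).as_matrix(); print(s["eef_pos"],M)
for n in("top","scene"):
    im=viewer.read_camera(n); cv2.imwrite(f"pics/{n}1.png",im)
    for r in viewer.pinpoint(n,"straightedge")[:1]: print(n,np.array(r["xy"])*[560,420],r["confidence"],unproj(n,np.array(r["xy"])*[560,420],0))
a=cv2.resize(cv2.imread("pics/scene1.png")[120:230,150:270],None,fx=5,fy=5,interpolation=2)
cv2.imwrite("pics/s1.png",a)
print(proj("scene",s["eef_pos"]), proj("scene",[.4303,.312,.03]))
E
```

```text
time: 1.4
eef_pos: [0.1498, 0.6582, 0.2313]
tcp_rot: [-0.255, 0.967, 0.0, 0.0]
contact_force: [0.2, -0.2, 0.6]
opening: 0.994
finger_force: 0.0
time: 2.4
eef_pos: [0.4271, 0.3093, 0.1713]
tcp_rot: [-0.252, 0.968, 0.0, 0.001]
contact_force: [0.1, 0.7, -1.1]
opening: 0.999
finger_force: 0.0
time: 2.73
eef_pos: [0.4237, 0.3091, 0.1071]
tcp_rot: [-0.251, 0.968, -0.001, -0.004]
contact_force: [-0.7, -0.6, -0.9]
opening: 0.992
finger_force: 0.0
[0.42365531 0.3090612  0.10714217] [[-8.73604258e-01 -4.86580111e-01 -7.44288711e-03]
 [-4.86568220e-01  8.73635755e-01 -3.45481711e-03]
 [ 8.18341759e-03  6.03329392e-04 -9.99966333e-01]]
top [186.984 255.612] 0.6 [0.42955093 0.31542148 0.        ]
scene [204.624 191.982] 0.57 [0.45408479 0.35240207 0.        ]
[199.68063516 170.92551571] [202.6909085 189.7963816]
```

View pics/s1.png

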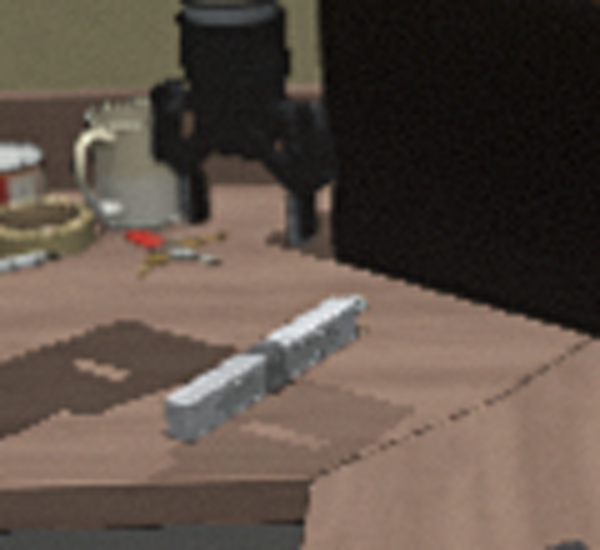

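The gripper is above the straightedge and astride its middle, near (202,190) in the scene picture. I'll descend and grip.

```bash
python3 -m handwheel '[[[0.085,-0.006,-0.001,0,0],[0.085,0,0,0.02,0],[0.085,0,0,0.02,0],[0.085,0,0,0.02,0],[0.085,0,0,0.02,0],[0.085,0,0,0.015,0],[0.085,0,0,0,0],[0.085,0,0,0,0]]]'; python3 -m handwheel '[[[0.012,0,0,0,0],[0.012,0,0,0,0],[0.012,0,0,0,0],[0.012,0,0,0,0],[0.012,0,0,0,0],[0.012,0,0,0,0],[0.012,0,0,0,0],[0.012,0,0,0,0]]]' 40
```

```text
time: 3.6
eef_pos: [0.4323, 0.3132, 0.0167]
tcp_rot: [-0.252, 0.968, 0.0, 0.0]
contact_force: [0.4, 0.3, -0.2]
opening: 0.995
finger_force: 0.0
time: 4.27
eef_pos: [0.4325, 0.3133, 0.0172]
tcp_rot: [-0.252, 0.968, 0.0, 0.001]
contact_force: [-1.9, 0.9, 5.4]
opening: 0.245
finger_force: 40.6
```

```bash
python3 -m handwheel '[[[0.05,0,0,0,0],[0.05,0,0,0,0],[0.05,0,0,0,0],[0.05,0,0,0.005,0],[0.05,0,0,0.004,0],[0.05,0,0,0,0],[0.02,0,0,0,0],[0.012,0,0,0,0],[0.012,0,0,0,0],[0.012,0,0,0,0],[0.012,0,0,0,0],[0.012,0,0,0,0]]]' 40; python3 -m handwheel '[[[0.012,0,0,-0.02,0],[0.012,0,0,-0.03,0],[0.012,0,0,-0.03,0],[0.012,0,0,-0.02,0],[0.012,0,0,0,0]]]'
python3 - <<'E'
from h import *
s=get_state(); M=R.from_quat(s["tcp_rot"]).as_matrix(); print(s["eef_pos"],M,s["qpos"])
for n in ("top","scene"): cv2.imwrite(f"pics/{n}2.png",viewer.read_camera(n))
a=cv2.resize(cv2.imread("pics/scene2.png")[100:220,150:270],None,fx=3.3,fy=4,interpolation=2)
b=cv2.resize(cv2.imread("pics/top2.png")[205:305,140:240],None,fx=4,fy=4.8,interpolation=2)
cv2.imwrite("pics/g2.png",np.hstack([a,b]))
E
```

```text
time: 5.27
eef_pos: [0.432, 0.3129, 0.0074]
tcp_rot: [-0.252, 0.968, 0.0, 0.0]
contact_force: [0.1, 0.5, -1.7]
opening: 0.25
finger_force: 39.7
time: 5.68
eef_pos: [0.4347, 0.3143, 0.1121]
tcp_rot: [-0.252, 0.968, 0.001, 0.005]
contact_force: [0.8, 0.4, -2.1]
opening: 0.25
finger_force: 39.9
[0.43470331 0.31431841 0.11213366] [[-8.72978146e-01 -4.87686322e-01  8.43845875e-03]
 [-4.87671028e-01  8.73018657e-01  3.92339797e-03]
 [-9.28031945e-03 -6.90151164e-04 -9.99956699e-01]] [ 4.36824699e-01  1.10439569e-01  2.01534684e+00 -1.77791268e-05
  1.00650018e+00 -1.64340311e+00]
```

View pics/g2.png

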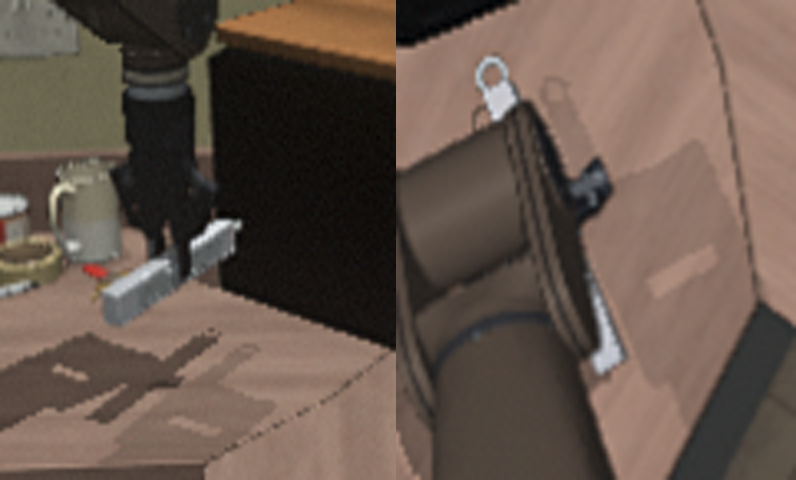

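The straightedge is held near its middle. Its eye is visible at about (163,221) and its plain end at about (193,281) in the top picture. Next I'll work out the grip offset and the transfer.

```bash
python3 - <<'E'
from h import *
s=get_state(); t=s["eef_pos"][:2]; ax=np.array([.873,.4877])
p=(unproj("top",(196.5,279.6),.135)+unproj("top",(190.3,283.1),.135))[:2]/2
e=unproj("top",(163.5,220.6),.12)[:2]
print("plain end from tool",(p-t)@ax,"eye ctr from tool",(e-t)@ax)
# stand via other looks
im=cv2.imread("pics/top2.png"); 
for n in("top","scene"):
  viewer.read_camera(n)
  for k,z in(("stand",0),("stand_middle",.028)):
    for r in viewer.pinpoint(n,k)[:1]: print(n,k,r["confidence"],unproj(n,np.array(r["xy"])*[560,420],z))
# sanity of camera: scene view of rails with my stand estimate, table level
S=np.array([.5245,-.1385]);c,sn=np.cos(np.radians(-6.2)),np.sin(np.radians(-6.2)); Q=np.array([[c,-sn],[sn,c]])
big={}
for n,(x0,y0,w,h,k) in {"top":(286,190,64,84,7),"scene":(250,205,90,65,4)}.items():
    a=cv2.resize(cv2.imread(f"pics/{n}0.png")[y0:y0+h,x0:x0+w],None,fx=k,fy=k,interpolation=2)
    for sx in(-1,1):
        q=[proj(n,np.r_[S+Q@[sx*u,v],.032]) for u,v in((.06,-.075),(.085,-.075),(.085,.075),(.06,.075))]
        cv2.polylines(a,[np.int32([((u-x0+.5)*k,(v-y0+.5)*k) for u,v in q])],True,(0,255,255),1)
    big[n]=a
H=max(len(a) for a in big.values()); cv2.imwrite("pics/ov.png",np.hstack([cv2.copyMakeBorder(a,0,H-len(a),0,0,0) for a in big.values()])[:600,:800])
E
```

```text
plain end from tool -0.10302078234510166 eye ctr from tool 0.1194006242591652
top stand 0.59 [ 0.51874194 -0.14039279  0.        ]
top stand_middle 0.92 [ 0.53488906 -0.13288087  0.028     ]
scene stand 0.66 [ 0.53669613 -0.13336296  0.        ]
scene stand_middle 0.87 [ 0.52860819 -0.12920991  0.028     ]
```

View pics/ov.png

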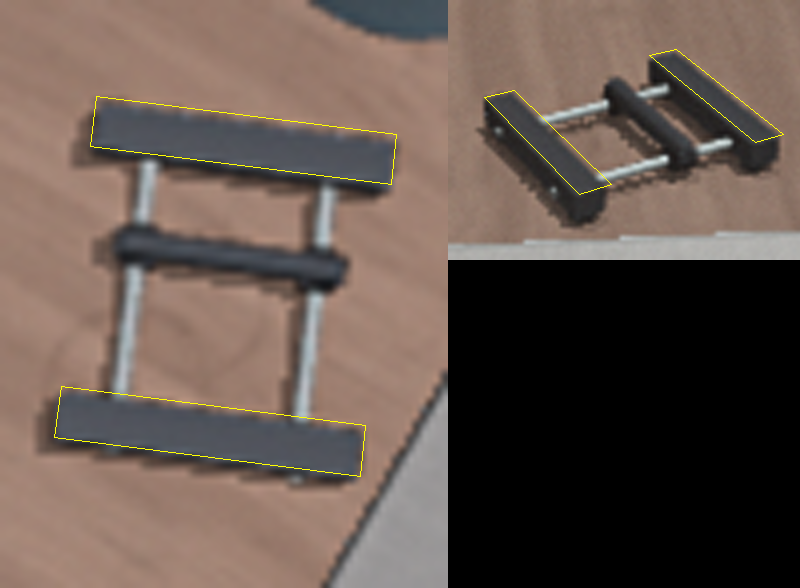

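```bash
python3 -m handwheel '[[[0.012,0,0,0,7.12],[0.012,0,0,0,7.12],[0.012,0,0,0,7.12],[0.012,0,0,0,7.12],[0.012,0,0,0,7.12],[0.012,0,0,0,0]]]'; python3 -m handwheel '[[[0.012,-0.0115,-0.0365,0,0],[0.012,-0.0115,-0.0365,0,0],[0.012,-0.0115,-0.0365,0,0],[0.012,-0.0115,-0.0365,0,0],[0.012,-0.0115,-0.0365,0,0],[0.012,-0.0115,-0.0365,0,0],[0.012,-0.0115,-0.0365,0,0],[0.012,-0.0115,-0.0365,0,0],[0.012,-0.0115,-0.0365,0,0],[0.012,-0.0115,-0.0365,0,0],[0.012,-0.0115,-0.0365,0,0],[0.012,-0.0115,-0.0365,0,0]]]'; python3 -m handwheel '[[[0.012,0,0,0.02,0],[0.012,0,0,0,0],[0.012,0,0,0,0],[0.012,0,0,0,0]]]'
python3 - <<'E'
from h import *
s=get_state(); M=R.from_quat(s["tcp_rot"]).as_matrix(); print(s["eef_pos"],M,s["qpos"])
ims=[]
for n,(x0,y0,w,h,k) in {"top":(286,190,64,84,7),"scene":(240,190,100,85,3.5)}.items():
    im=viewer.read_camera(n); cv2.imwrite(f"pics/{n}3.png",im)
    ims.append(cv2.resize(im[y0:y0+h,x0:x0+w],None,fx=k,fy=k,interpolation=2))
H=max(map(len,ims)); cv2.imwrite("pics/p3.png",np.hstack([cv2.copyMakeBorder(a,0,H-len(a),0,0,0) for a in ims])[:600,:800])
E
```

```text
time: 6.58
eef_pos: [0.4315, 0.3127, 0.1064]
tcp_rot: [0.057, 0.998, -0.0, -0.001]
contact_force: [-0.7, 0.4, -2.9]
opening: 0.249
finger_force: 39.8
time: 7.58
eef_pos: [0.5198, -0.1397, 0.1068]
tcp_rot: [0.054, 0.999, 0.0, -0.0]
contact_force: [1.5, -0.2, -2.3]
opening: 0.249
finger_force: 40.2
time: 7.92
eef_pos: [0.5195, -0.137, 0.0869]
tcp_rot: [0.055, 0.998, 0.0, -0.001]
contact_force: [-1.5, -0.3, -2.6]
opening: 0.249
finger_force: 40.4
[ 0.51953186 -0.13702617  0.0868901 ] [[-9.93959963e-01  1.09734658e-01 -1.37715322e-03]
 [ 1.09733650e-01  9.93960716e-01  7.87697434e-04]
 [ 1.45527391e-03  6.31819662e-04 -9.99998741e-01]] [-4.46844241e-01  1.55011237e-01  2.01912815e+00  1.39820519e-04
  9.69035590e-01 -1.90776416e+00]
```

View pics/p3.png

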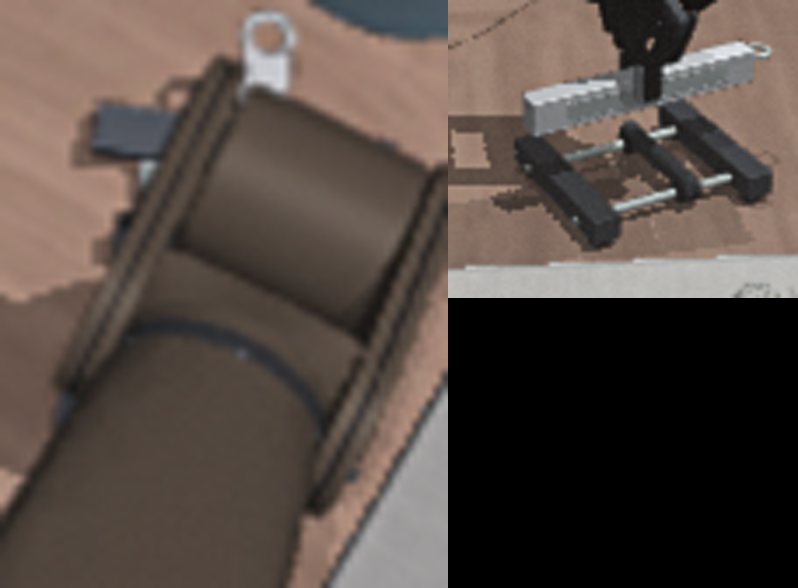

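The edge hangs over the stand, in line with it and roughly central. I'll lower it until it touches.

```bash
python3 -m handwheel '[[[0.012,0,0,0.015,0],[0.012,0,0,0.015,0],[0.012,0,0,0.005,0],[0.012,0,0,0,0],[0.012,0,0,0,0]]]'|egrep 'pos|cont'; for i in 1; do python3 -m handwheel '[[[0.012,0,0,0.0015,0],[0.012,0,0,0.001,0],[0.012,0,0,0,0]]]'|egrep 'pos|cont';  python3 -m handwheel '[[[0.012,0,0,0.0015,0],[0.012,0,0,0,0]]]'|egrep 'pos|cont'; done
```

```text
eef_pos: [0.5203, -0.1373, 0.0528]
contact_force: [1.5, 0.6, -2.0]
eef_pos: [0.5204, -0.1379, 0.0504]
contact_force: [-0.4, 0.3, -3.3]
eef_pos: [0.5201, -0.1378, 0.0484]
contact_force: [-0.6, 0.1, -2.5]
```

```bash
python3 -m handwheel '[[[0.012,0,0,0.001,0],[0.012,0,0,0,0]]]'|egrep 'pos|cont';  python3 -m handwheel '[[[0.012,0,0,0.001,0],[0.012,0,0,0,0]]]'|egrep 'pos|cont';python3 -m handwheel '[[[0.012,0,0,0.001,0],[0.012,0,0,0,0]]]'|egrep 'pos|cont'
```

```text
eef_pos: [0.5199, -0.1378, 0.0472]
contact_force: [-0.2, -0.4, -3.0]
eef_pos: [0.5199, -0.1378, 0.0461]
contact_force: [0.4, -0.1, -3.0]
eef_pos: [0.5199, -0.1378, 0.0451]
contact_force: [-0.3, 0.5, -3.1]
```

```bash
python3 -m handwheel '[[[0.012,0,0,0.001,0],[0.012,0,0,0,0]]]'|egrep 'pos|cont';  python3 -m handwheel '[[[0.012,0,0,0.001,0],[0.012,0,0,0,0]]]'|egrep 'pos|cont'
```

```text
eef_pos: [0.5199, -0.1378, 0.0441]
contact_force: [0.7, -0.2, -4.0]
eef_pos: [0.5199, -0.1378, 0.0431]
contact_force: [-0.2, -0.8, -3.4]
```

```bash
python3 -m handwheel '[[[0.012,0,0,0.0005,0],[0.012,0,0,0,0]]]'|egrep 'pos|cont'
```

```text
eef_pos: [0.52, -0.1378, 0.0427]
contact_force: [-1.2, 0.5, -2.8]
```

```bash
python3 -m handwheel '[[[0.012,0,0,0.0008,0],[0.012,0,0,0,0]]]'|egrep 'pos|cont'
```

```text
eef_pos: [0.52, -0.1378, 0.0419]
contact_force: [0.0, 0.9, -3.2]
```

```bash
python3 -m handwheel '[[[0.012,0,0,0.0008,0],[0.012,0,0,0,0]]]'|egrep 'pos|cont'
```

```text
eef_pos: [0.5199, -0.1377, 0.0411]
contact_force: [0.6, 0.1, -3.3]
```

```bash
python3 -m handwheel '[[[0.012,0,0,0.0008,0],[0.012,0,0,0,0]]]'|egrep 'pos|cont'
```

```text
eef_pos: [0.5201, -0.1378, 0.0406]
contact_force: [0.0, -0.2, -1.9]
```

```bash
python3 -m handwheel '[[[0.012,0,0,0.0005,0],[0.012,0,0,0,0]]]'|egrep 'pos|cont'
```

```text
eef_pos: [0.5202, -0.1379, 0.0405]
contact_force: [-2.5, 0.7, 1.6]
```

```bash
python3 -m handwheel '[[[0.03,0,0,0,0],[0.05,0,0,0,0],[0.06,0,0,0,0],[0.06,0,0,0,0],[0.06,0,0,-0.02,0],[0.06,0,0,-0.03,0],[0.0,0,0,-0.02,0],[0,0,0,0,0],[0,0,0,0,0],[0,0,0,0,0],[0,0,0,0,0],[0,0,0,0,0]]]'
python3 - <<'E'
from h import *
s=get_state(); print(s["eef_pos"],s["contact_force"])
ims=[]
for n,(x0,y0,w,h,k) in {"top":(286,190,64,84,7),"scene":(240,190,100,85,3.5)}.items():
    im=viewer.read_camera(n); cv2.imwrite(f"pics/{n}4.png",im)
    ims.append(cv2.resize(im[y0:y0+h,x0:x0+w],None,fx=k,fy=k,interpolation=2))
H=max(map(len,ims)); cv2.imwrite("pics/p4.png",np.hstack([cv2.copyMakeBorder(a,0,H-len(a),0,0,0) for a in ims])[:600,:800])
E
```

```text
time: 11.52
eef_pos: [0.519, -0.1373, 0.1083]
tcp_rot: [0.056, 0.998, 0.001, -0.001]
contact_force: [-0.5, -0.5, -0.2]
opening: 0.001
finger_force: 0.0
[ 0.51900928 -0.13733969  0.10825707] [-0.54430024 -0.52818494 -0.18232575]
```

View pics/p4.png

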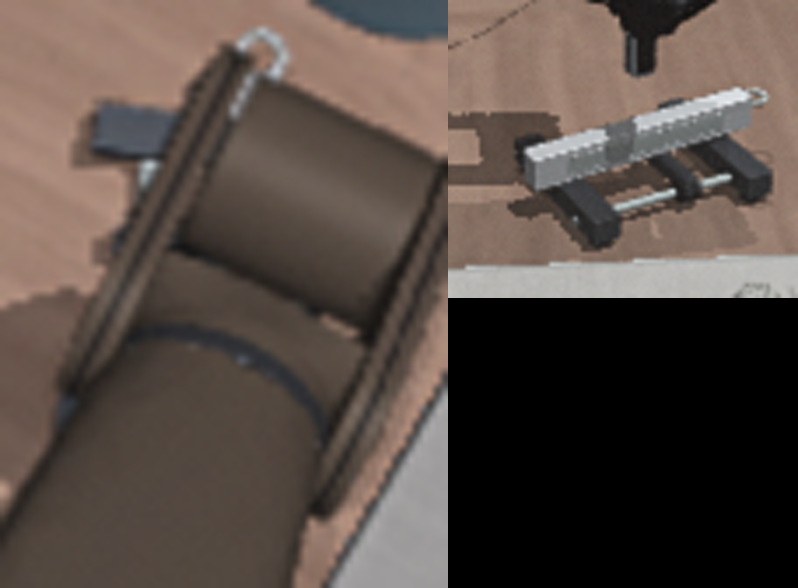

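The straightedge is released and leans on the bar with its plain end down. It is central on the stand. Next is the eye end.

```bash
python3 -m handwheel '[[[0,-0.025,0,0,0],[0,-0.025,0,0,0],[0,-0.025,0,0,0],[0,0,0,0.02,0],[0,0,0,0.017,0],[0,0,0,0,0],[0,0,0,0,0]]]'|egrep 'pos|cont';python3 -m handwheel '[[[0,0,0,0.002,0],[0,0,0,0.002,0],[0,0,0,0.001,0],[0,0,0,0,0],[0,0,0,0,0]]]'|egrep 'pos|cont'
```

```text
eef_pos: [0.5933, -0.1456, 0.0711]
contact_force: [0.3, 0.0, 0.0]
eef_pos: [0.5948, -0.1463, 0.0686]
contact_force: [0.0, -0.4, -0.2]
```

```bash
python3 -m handwheel '[[[0,0,0,0.001,0],[0,0,0,0.001,0],[0,0,0,0.001,0],[0,0,0,0,0],[0,0,0,0,0]]]'|egrep 'pos|cont'
```

```text
eef_pos: [0.5946, -0.1462, 0.065]
contact_force: [-0.2, -0.2, 1.1]
```

```bash
python3 -m handwheel '[[[0,0,0,0.001,0],[0,0,0,0.001,0],[0,0,0,0,0],[0,0,0,0,0]]]'|egrep 'pos|cont'
```

```text
eef_pos: [0.595, -0.1463, 0.0633]
contact_force: [1.9, -0.2, 2.0]
```

```bash
python3 -m handwheel '[[[0,0,0,0.001,0],[0,0,0,0,0],[0,0,0,0,0]]]'|egrep 'pos|cont'
```

```text
eef_pos: [0.5949, -0.1463, 0.0621]
contact_force: [2.2, -0.2, 1.7]
```

```bash
python3 -m handwheel '[[[0,0,0,0.0007,0],[0,0,0,0,0],[0,0,0,0,0]]]'|egrep 'pos|cont'
```

```text
eef_pos: [0.5947, -0.1463, 0.0613]
contact_force: [1.6, -0.5, 2.3]
```

```bash
python3 -m handwheel '[[[0,0,0,0.0007,0],[0,0,0,0,0],[0,0,0,0,0]]]'|egrep 'pos|cont'
```

```text
eef_pos: [0.5948, -0.1463, 0.0611]
contact_force: [0.5, -0.0, 4.6]
```

```bash
python3 -m handwheel '[[[0,0,0,0.0006,0],[0,0,0,0,0],[0,0,0,0,0]]]'|egrep 'pos|cont'
```

```text
eef_pos: [0.5948, -0.1464, 0.061]
contact_force: [-1.1, -0.1, 7.3]
```

```bash
python3 -m handwheel '[[[0,0,0,0.0005,0],[0,0,0,0,0],[0,0,0,0,0],[0,0,0,0,0],[0,0,0,0,0],[0,0,0,0,0],[0,0,0,0,0]]]'|egrep 'pos|cont'
```

```text
eef_pos: [0.5949, -0.1464, 0.061]
contact_force: [-1.5, 0.7, 10.8]
```

```bash
python3 -m handwheel '[[[0,0,0,-0.01,0],[0,0,0,-0.015,0],[0,0.0284,0,0,0],[0,0.0284,0,0,0],[0,0.0284,0,0,0],[0,0.0284,0,0,0],[0,0.0284,0,0,0],[0,0,0,0.01,0],[0,0,0,0.003,0],[0,0,0,0,0],[0,0,0,0,0]]]'|egrep 'time|pos|cont';python3 -m handwheel '[[[0,0,0,0.002,0],[0,0,0,0.002,0],[0,0,0,0,0],[0,0,0,0,0]]]'|egrep 'pos|cont'
```

```text
time: 15.87
eef_pos: [0.454, -0.1305, 0.0713]
contact_force: [0.1, -0.3, -0.1]
eef_pos: [0.4537, -0.1303, 0.0673]
contact_force: [0.5, 0.3, -0.6]
```

```bash
python3 -m handwheel '[[[0,0,0,0.002,0],[0,0,0,0.002,0],[0,0,0,0,0],[0,0,0,0,0]]]'|egrep 'pos|cont'
```

```text
eef_pos: [0.4533, -0.1302, 0.0632]
contact_force: [0.8, -0.1, -1.2]
```

```bash
python3 -m handwheel '[[[0,0,0,0.001,0],[0,0,0,0.001,0],[0,0,0,0,0],[0,0,0,0,0]]]'|egrep 'pos|cont'
```

```text
eef_pos: [0.4534, -0.1303, 0.0614]
contact_force: [0.1, -0.2, -0.5]
```

```bash
python3 -m handwheel '[[[0,0,0,0.001,0],[0,0,0,0,0],[0,0,0,0,0]]]'|egrep 'pos|cont'
```

```text
eef_pos: [0.4536, -0.1304, 0.0608]
contact_force: [-0.9, 0.0, 4.0]
```

```bash
python3 -m handwheel '[[[0,0,0,0.0006,0],[0,0,0,0,0],[0,0,0,0,0]]]'|egrep 'pos|cont'
```

```text
eef_pos: [0.4536, -0.1305, 0.0608]
contact_force: [-3.5, 1.3, 7.9]
```

```bash
python3 -m handwheel '[[[0,0,0,0.0003,0],[0,0,0,0,0],[0,0,0,0,0],[0,0,0,0,0],[0,0,0,0,0]]]'|egrep 'pos|cont'
```

```text
eef_pos: [0.4537, -0.1305, 0.0607]
contact_force: [-3.8, 2.1, 9.3]
```

```bash
python3 -m handwheel '[[[0,0,0,0,0],[0,0,0,-0.005,0],[0,0,0,-0.015,0],[0,-0.029,0,0,0],[0,-0.029,0,0,0],[0,-0.029,0,0,0],[0,0,0,0.01,0],[0,0,0,0.003,0],[0,0,0,0,0],[0,0,0,0,0]]]'|egrep 'time|pos|cont';python3 -m handwheel '[[[0,0,0,0.002,0],[0,0,0,0.001,0],[0,0,0,0,0],[0,0,0,0,0]]]'|egrep 'pos|cont'
```

```text
time: 18.62
eef_pos: [0.5381, -0.1394, 0.0653]
contact_force: [1.1, 0.2, -0.3]
eef_pos: [0.5397, -0.1401, 0.0638]
contact_force: [0.7, 0.7, 0.8]
```

```bash
python3 -m handwheel '[[[0,0,0,0.001,0],[0,0,0,0.0005,0],[0,0,0,0,0]]]'|egrep 'pos|cont'
```

```text
eef_pos: [0.5406, -0.1403, 0.0632]
contact_force: [0.0, 0.5, 4.6]
```

```bash
python3 -m handwheel '[[[0,0,0,0.0008,0],[0,0,0,0,0],[0,0,0,0,0]]]'|egrep 'pos|cont'
```

```text
eef_pos: [0.5409, -0.1404, 0.0632]
contact_force: [-1.9, 0.9, 8.5]
```

```bash
python3 -m handwheel '[[[0,0,0,0.0005,0],[0,0,0,0,0],[0,0,0,0,0]]]'|egrep 'pos|cont'
```

```text
eef_pos: [0.5411, -0.1404, 0.0631]
contact_force: [-2.7, 1.4, 9.7]
```

```bash
python3 -m handwheel '[[[0,0,0,0.0006,0],[0,0,0,0,0],[0,0,0,0,0]]]'|egrep 'pos|cont'
```

```text
eef_pos: [0.5411, -0.1405, 0.0626]
contact_force: [-2.5, 1.2, 10.6]
```

```bash
python3 -m handwheel '[[[0,0,0,0.0006,0],[0,0,0,0,0],[0,0,0,0,0]]]'|egrep 'pos|cont'
```

```text
eef_pos: [0.5411, -0.1405, 0.062]
contact_force: [-2.5, 2.8, 10.0]
```

```bash
python3 -m handwheel '[[[0,0,0,0.0006,0],[0,0,0,0.0005,0],[0,0,0,0,0],[0,0,0,0,0]]]'|egrep 'pos|cont'
```

```text
eef_pos: [0.5411, -0.1405, 0.061]
contact_force: [-2.0, 1.3, 10.8]
```

```bash
python3 -m handwheel '[[[0,0,0,0.0006,0],[0,0,0,0,0],[0,0,0,0,0]]]'|egrep 'pos|cont'
```

```text
eef_pos: [0.5409, -0.1404, 0.0604]
contact_force: [-3.4, 1.7, 11.3]
```

```bash
python3 -m handwheel '[[[0,0,0,0.0006,0],[0,0,0,0,0],[0,0,0,0,0]]]'|egrep 'pos|cont'
```

```text
eef_pos: [0.5409, -0.1404, 0.0603]
contact_force: [-4.3, 1.9, 13.5]
```

```bash
python3 -m handwheel '[[[0,0,0,0.0006,0],[0,0,0,0,0],[0,0,0,0,0]]]'|egrep 'pos|cont'
```

```text
eef_pos: [0.5409, -0.1404, 0.0603]
contact_force: [-7.8, 2.3, 17.5]
```

```bash
python3 -m handwheel '[[[0,0.0003,0,0.0003,0],[0,0,0,0,0],[0,0,0,0,0],[0,0,0,0,0]]]'|egrep 'time|pos|cont'
python3 - <<'E'
from h import *
ims=[]
for n,(x0,y0,w,h,k) in {"top":(286,190,64,84,4),"scene":(250,190,85,75,6)}.items():
    im=viewer.read_camera(n); cv2.imwrite(f"pics/{n}5.png",im)
    ims.append(cv2.resize(im[y0:y0+h,x0:x0+w],None,fx=k,fy=k,interpolation=2))
H=max(map(len,ims)); cv2.imwrite("pics/p5.png",np.hstack([cv2.copyMakeBorder(a,0,H-len(a),0,0,0) for a in ims])[:600,:800])
E
```

```text
time: 21.62
eef_pos: [0.5409, -0.1404, 0.0603]
contact_force: [-6.1, 2.5, 17.6]
```

View pics/p5.png

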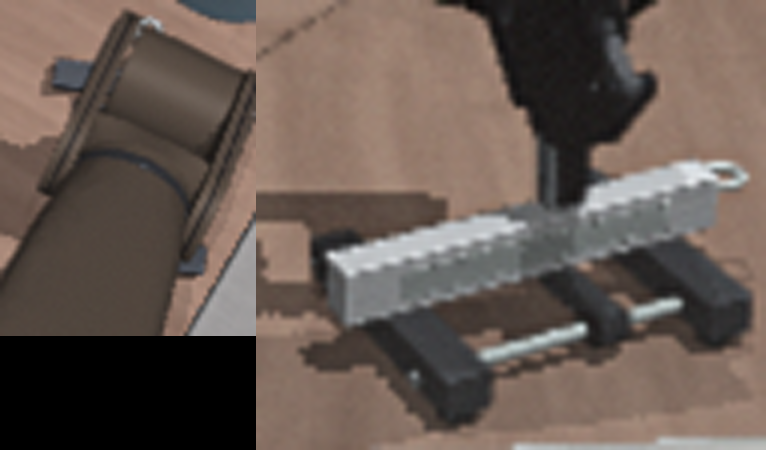

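The straightedge lies flat along both rails, with the bar flush beneath it. I'll test the eye end again.

```bash
python3 -m handwheel '[[[0,0,0,-0.004,0],[0,0,0,-0.014,0],[0,-0.0275,0,0,0],[0,-0.0275,0,0,0],[0,0,0,0.01,0],[0,0,0,0.003,0],[0,0,0,0,0],[0,0,0,0,0]]]'|egrep 'time|pos|cont';python3 -m handwheel '[[[0,0,0,0.002,0],[0,0,0,0.001,0],[0,0,0,0,0],[0,0,0,0,0]]]'|egrep 'pos|cont'
```

```text
time: 22.38
eef_pos: [0.5934, -0.1459, 0.0606]
contact_force: [0.0, 0.1, 1.3]
eef_pos: [0.5936, -0.146, 0.0603]
contact_force: [-3.6, 1.5, 10.8]
```

```bash
python3 -m handwheel '[[[0,0,0,0.0008,0],[0,0,0,0,0],[0,0,0,0,0]]]'|egrep 'pos|cont'
```

```text
eef_pos: [0.5936, -0.146, 0.0603]
contact_force: [-7.2, 1.5, 14.3]
```

```bash
python3 -m handwheel '[[[0,0,0,0.0006,0],[0,0,0,0,0],[0,0,0,0,0]]]'|egrep 'pos|cont'
```

```text
eef_pos: [0.5936, -0.146, 0.0603]
contact_force: [-7.6, 2.2, 16.4]
```

```bash
python3 -m handwheel '[[[0,0,0,-0.001,0],[0,0,0,-0.0006,0],[0,0,0,0,0],[0,0,0,0,0],[0,0,0,0,0],[0,0,0,0,0]]]'|egrep 'pos|cont'
```

```text
eef_pos: [0.5936, -0.146, 0.0603]
contact_force: [-4.0, 1.0, 9.8]
```

```bash
python3 -m handwheel '[[[0,0,0,0,0],[0,0,0,-0.004,0],[0,0,0,-0.014,0],[0,0.0282,0,0,0],[0,0.0282,0,0,0],[0,0.0282,0,0,0],[0,0.0282,0,0,0],[0,0.0282,0,0,0],[0,0,0,0.01,0],[0,0,0,0.003,0],[0,0,0,0,0],[0,0,0,0,0]]]'|egrep 'time|pos|cont'
```

```text
time: 24.72
eef_pos: [0.455, -0.1307, 0.0638]
contact_force: [0.4, -1.0, -0.3]
```

```bash
python3 -m handwheel '[[[0,0,0,0.002,0],[0,0,0,0.001,0],[0,0,0,0,0],[0,0,0,0,0]]]'|egrep 'pos|cont'
```

```text
eef_pos: [0.4545, -0.1304, 0.0605]
contact_force: [-0.6, 0.3, 0.5]
```

```bash
python3 -m handwheel '[[[0,0,0,0.0008,0],[0,0,0,0.0004,0],[0,0,0,0,0]]]'|egrep 'pos|cont'
```

```text
eef_pos: [0.4545, -0.1305, 0.0603]
contact_force: [-2.5, 1.4, 5.5]
```

```bash
python3 -m handwheel '[[[0,0,0,0.0006,0],[0,0,0,0,0],[0,0,0,0,0],[0,0,0,0,0],[0,0,0,0,0],[0,0,0,0,0]]]'|egrep 'pos|cont'
```

```text
eef_pos: [0.4545, -0.1305, 0.0603]
contact_force: [-2.5, 2.2, 8.8]
```

```bash
python3 -m handwheel '[[[0,0,0,-0.004,0],[0,0,0,-0.02,0],[0,0,0,-0.03,0],[0,0,0,-0.03,0],[0,0,0.035,0,0],[0,0,0.035,0,0],[0,0,0.035,0,0],[0,0,0.035,0,0],[0,0,0.035,0,0],[0,0,0.035,0,0],[0,0,0.035,0,0],[0,0,0,0,0]]]'|egrep 'time|pos|cont'
python3 - <<'E'
from h import *
im=viewer.read_camera("top"); cv2.imwrite("pics/top6.png",im)
x0,y0,k=286,185,6.5
cv2.imwrite("pics/f6.png",cv2.resize(im[y0:y0+90,x0:x0+70],None,fx=k,fy=k,interpolation=2))
E
```

```text
time: 26.8
eef_pos: [0.4816, 0.1178, 0.143]
contact_force: [-0.7, -0.2, 0.2]
```

View pics/f6.png

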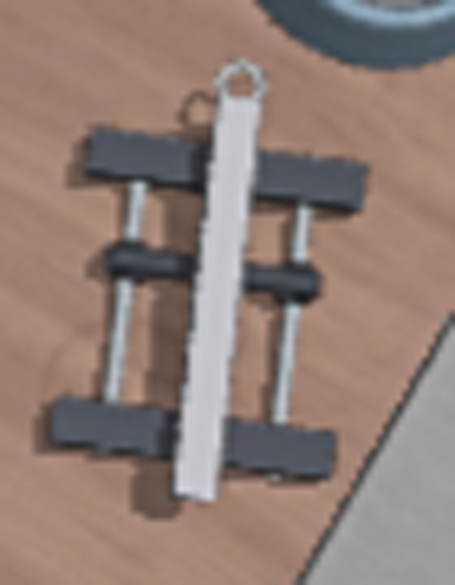

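The straightedge lies across both rails in line with the stand, its ends at about (195,498) and (238,95) in this crop. I'll check the centring numerically.

```bash
python3 - <<'E'
from h import *
f=lambda a,b,z:unproj("top",(286+a/6.5-.4,185+b/6.5-.4),z)[:2]
p,e=f(195,498,.06),f(238,95,.06)
c=(p+e)/2
F=np.mean([f(*q,.03) for q in((92,127),(368,163),(362,212),(86,178))],0);N=np.mean([f(*q,.03) for q in((55,397),(337,432),(332,480),(50,443))],0)
d=(F-N)/np.linalg.norm(F-N); s=(F+N)/2
print(np.linalg.norm(e-p),np.linalg.norm(F-N),"stand",s,"offset x",(c-s)@d,"y",(c-s)@[-d[1],d[0]],np.degrees(np.arctan2(*(e-p)[::-1])-np.arctan2(d[1],d[0])))
E
```

```text
0.21208931762252156 0.144225614082962 stand [ 0.52119363 -0.13861495] offset x 0.0012073674330215257 y -0.0003943339622587613 1.0062265028753632
```

```bash
python3 -c "
from plant import sign_off; print(sign_off())"
```

```text
the job is handed in; nothing more can be done
None
```

The job is handed in, with no verdict returned: both ends rocked on the proud bar at about 10 N, the bar went home with about 18–19 N over it, both retests showed no rocking, and the straightedge lies centred across both rails (about 1 mm off in x). On the eye-end retest the push briefly went to about 18 N, above the 14 N test band but under your 25 N limit, before I eased it back to about 10 N and held.

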